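# Nest the fan-handled parts pans

### The job

Nest the three steel parts pans with their handles fanned. First push the blue-handled middle pan round inside the large fixed pan, without lifting it out, until its handle drops into the slot in the large pan's rim; then put the small yellow-handled pan into the middle one and work its handle down into the slot in the middle pan's rim, so that both pans sit flat on the floor of the pan below. Leave the other things on the trolley where they are.

Things in the scene. Friction and masses are not known exactly. Their poses are not given: they have to be found in the camera images.
- large_pan: Large round steel pan, red handle, fixed to the trolley on a grey 140x140x6 mm base plate. Origin: centre of the plate's underside; z up, x along its handle. Inner floor 10 mm, rim top 46 mm above the origin; wall 3 mm, outer radius 57 mm (foot) to 64 mm (rim). Handle 12 mm wide, 18 to 26 mm above the origin, ending at x = 135 mm.
- large_slot (a point): Middle of the bottom of the large pan's rim slot (edge painted blue): 16 mm wide, 10 mm deep, open at the top, 50 degrees counter-clockwise (from above) from its handle, 62.5 mm from the pan's axis, 36 mm above its origin. Home in the large pan, the middle pan's origin is 10 mm above the large pan's.
- middle_pan: Middle steel pan, blue handle, loose, about 0.22 kg; starts in the large pan, tilted 4 degrees, as its handle lies on the rim (roughly over the red handle). Origin: centre of its underside; x along its handle, z up. Floor 4 mm, rim at z = 50 mm, wall 3 mm, outer radius 47 mm (foot) to 54 mm (rim). Handle 12 mm wide, z = 28 to 36 mm, ending at x = 135 mm.
- middle_neck (a point): Underside of the blue handle at x = 62.5 mm, z = 28 mm of the middle pan. Pushed round until over the large slot, the handle drops about 8 mm by its own weight; this point then lies 2 mm above large_slot. The pan has 7 to 9 mm of side play.
- middle_slot (a point): Middle of the bottom of the slot in the middle pan's rim (edge painted yellow): 16 mm wide, 10 mm deep, open at the top, 50 degrees counter-clockwise (from above) from its handle, 52.5 mm from the pan's axis, 40 mm above its origin. Home in the middle pan, the small pan's origin is 4 mm above the middle pan's.
- small_pan: Small steel pan, yellow handle, loose, about 0.14 kg, standing left or right of the nest. Origin: centre of its underside; x along its handle, z up. Floor 4 mm, rim at z = 52 mm, wall 3 mm, outer radius 39 mm (foot) to 46 mm (rim). Handle 12 mm wide, z = 38 to 46 mm, ending at x = 130 mm; pinched there from above, the pan may droop a little.
- small_neck (a point): Underside of the yellow handle at x = 52.5 mm, z = 38 mm of the small pan; 2 mm above middle_slot when home. If the handle lies on the rim beside the slot, the pan stays tilted 5 degrees; pushed sideways over the slot it drops in by its own weight. About 5 mm of side play.
- tray_blue: Bystander, to be left alone: blue parts tray, 85x120x24 mm, on the other side of the nest from the small pan. Origin: centre of its underside.
- multimeter: Bystander, to be left alone: yellow hand multimeter lying flat, 138x68x43 mm. Origin: centre of its underside.
- tape_yellow: Bystander, to be left alone: roll of yellow tape lying flat, 100 mm across, 24 mm high. Origin: centre of its underside.
- wash_bottle: Bystander, to be left alone: white bottle with a red spout, 60 mm across, 165 mm high. Origin: centre of its underside.
- heat_sink: Bystander, to be left alone: finned aluminium heat sink, 80x60x32 mm. Origin: centre of its underside.
- solder_reel: Bystander, to be left alone: standing reel, 58 mm across, 48 mm high. Origin: centre of its underside.

How it is judged (in metres and radians):
On the way, in this order (a step that is already met when the one before it is completed fails the run):
1. the middle pan lies flat in the large pan with its handle down in the large pan's slot (horizontal distance between middle_neck and large_slot below 0.016 m and z of middle_neck in the frame of large_pan below 0.0415 m and z of middle_pan in the frame of large_pan below 0.0125 m and angle between middle_pan's own z axis and vertical below 0.05 rad), for 0.2 s.
2. the small pan lies flat in the middle pan with its handle down in the middle pan's slot (horizontal distance between small_neck and middle_slot below 0.016 m and z of small_neck in the frame of middle_pan below 0.0455 m and z of small_pan in the frame of middle_pan below 0.0065 m and angle between small_pan's own z axis and vertical below 0.06 rad), for 0.2 s.
At the end, for the whole second after the job is handed in: Each loose pan lies flat on the floor of the pan below (within 2.5 mm; tilt under 0.05 rad, small pan 0.06) with its handle down in that pan's rim slot (neck within 16 mm of the slot's middle from above); both pans at rest (all of step 1 and all of step 2 and linear speed of each of middle_pan, small_pan below 0.02 m/s); the robot touches nothing.
It fails at once if the middle pan is lifted out of the large pan (z of middle_pan in the frame of large_pan above 0.045 m).
It fails at once if one of the other loose things is moved by more than 30 mm (distance of any of tray_blue, multimeter, tape_yellow, wash_bottle, heat_sink, solder_reel from where it was at the start of the episode above 0.03 m).
It also fails if it takes over 72 s, if anything falls off the work surface, if the arm or the gripper's body presses on something with over 40 N, if the wrist force passes 120 N, or if a joint passes its speed limit or range.

### The arm

A 6-joint arm with a two-finger parallel gripper is mounted at the origin on a cart in front of the work surface, level with it; the furniture and walls round the work are solid. World frame = base frame: x ahead of the robot, y to its left, z up, the work surface at z = 0. Lengths are in mm, angles in rad, forces in N, time in s.
With the tool pointing down it reaches from about 300 to 775 mm from the base axis. Payload 14.6 kg.
Tool frame: the origin (TCP) lies at the very end of the fingers, on their centre line; the grasp point (between the pads) lies 19 mm behind it; z points along the fingers, y is the line along which they close (so a half turn about z gives the same grasp; the last joint's range is limited). The gripper opens to 94 mm and grips with 3 to 60 N. Pads are 16 mm wide; open, the fingers measure 119 mm over their backs; the gripper's body (75 mm by 177 mm) begins 78 mm behind the grasp point.
Start: joints at [-1.365, 0.3, 1.521, -0, 1.321, -0.067], TCP at [148.179, -529.653, 205.446] pointing down, gripper open.
Joint ranges: [-3.03, 3.03], [-0.79, 2.21], [0.23, 2.52], [-1.04, 4.18], [0, 3.07], [-2.55, 2.55]. Speed limits (rad/s): [2.22, 2.22, 2.57, 3.14, 3.14, 3.14].

### API

Orientations are given as [roll, pitch, yaw] about the fixed x, y, z axes, in that order (R = Rz(yaw) Ry(pitch) Rx(roll)).
In Python, from cell import manip, camera, get_calibration gives the robot as it stands. The module is installed in compiled form; this text tells all that it offers.
- The arm moves only by the tool jog_arm, never from a script. Its argument "plan" is one flat list of numbers, 6 for each row, row after row: the shift along the world's x, y, z in m, then the turn, a rotation vector about the world's x, y, z in degrees. A call has 1 to 20 rows; each row is the pose to reach, as a shift and turn from the pose commanded when the call began; what a row does not reach only later rows make up. A row lasts 1/10 s, in which the tool goes at most 50 mm and 8.59 degrees, less where a joint would pass 70% of its speed; a pose out of reach is approached as far as the arm can. A call with a gripper value outside its range is refused whole. "claw" is the finger opening in m, from 0 to 0.094, set as the call begins (left out, the last holds). The fingers move at their own pace and stop on an object; "force" is the grip in N (left out, the last holds). Time passes only in rows, so rows that repeat a pose let the fingers close. It gives the time, the measured TCP pose, the force, the opening and the grip force at its end, in the units of the state.
- manip.read_state(): the state, without advancing time (a new reading comes with each control period).
- camera(name): name is "side" or "top" or "wrist"; returns (picture, depth): 400x640x3 uint8, red, green, blue; 400x640 float32, mm along the optical axis (not along the pixel's ray), 0 where there is no reading.
- get_calibration(name): a dict with "fx", "fy", "cx", "cy" (pixels), "origin" and "attitude" of the camera in the world. Camera axes: x right, y down, z forward; pixel columns grow to the right and rows downward; lengths in mm; the calibration is good to about 2 mm. A picture is of the moment at which its call begins: read the wrist's pose just before it. get_calibration takes no time and is no camera call; for the wrist camera it gives the pose at the moment of the call.
- manip.sign_off(): hands the job in; it is judged then, once.
The state is a dict: "clock": time; "joints": joint angles; "qd": joint speeds; "effort": joint torques, N m; "eef_pos": TCP position; "eef_rot": TCP orientation; "wrist_force": force on the tool from outside, world axes, zero at the start; "moment": the same for the moment, N m; "finger_gap": finger opening in mm; "finger_force": force on a finger pad.
Only numpy, scipy, OpenCV 4.12 (cv2) and the standard library are available. Lean on these libraries where they do the work, as an engineer would, in place of code of your own. Each camera call takes 0.05 s, during which the arm holds its last target. There are 200 camera calls.

## Working session

There is one attempt and no reset: what is moved stays moved. The work goes in short steps, Python scripts to look and compute and a tool call to move; the robot and the scene stay as the last step left them, time stands still between calls to the robot, and variables do not carry over. Pictures are saved under pics/ and viewed, at most 10 in all, crops included, and the job is handed in when it is done.

Besides the shell and the picture viewer there is one more tool, called after ">>>" as name(argument=value, ...) on one line, values as JSON. jog_arm: Moves the arm, as the interface text tells. Its arguments: {"type":"object","properties":{"plan":{"type":"array"},"claw":{"type":"number"},"force":{"type":"number"}},"required":["plan"]}

```bash
mkdir -p pics; python3 - <<'E'
from cell import manip,camera,get_calibration
import cv2,numpy as np
s=manip.read_state();print(s)
for n in("top","side"):
    p,d=camera(n);np.savez(f"{n}0.npz",p=p,d=d,c=get_calibration(n));print(n,get_calibration(n))
    cv2.imwrite(f"pics/{n}0.png",p[:,:,::-1])
E
```

```text
{'clock': 0.0, 'joints': array([-1.36460823e+00,  3.00457973e-01,  1.52160675e+00, -3.06270825e-05,
        1.32066378e+00, -6.66274079e-02]), 'qd': array([-3.36237043e-04,  5.87430824e-05, -1.79276023e-03,  7.23665673e-05,
        7.92744704e-06, -3.37171910e-04]), 'effort': array([-6.99309003e-04, -5.31808627e+01, -3.52737665e+01,  7.08849868e-02,
        2.43802113e-02, -4.85009537e-05]), 'eef_pos': array([ 148.11476598, -529.40639093,  204.88266489]), 'eef_rot': array([-3.14045735e+00, -4.60232807e-05,  2.72823076e-01]), 'wrist_force': array([-0.3386337 ,  0.2993791 , -0.02687768]), 'moment': array([ 0.01829709, -0.02437523, -0.02040992]), 'finger_force': 0.0, 'finger_gap': 94.09515278490085}
top {'fx': 458.0294538011375, 'fy': 458.0294538011375, 'cx': 311.96859063059446, 'cy': 201.9085624243046, 'origin': array([ 408.51530566,  -12.95579779, 1489.5597388 ]), 'attitude': array([-3.04789711,  0.0148658 , -1.5755343 ])}
side {'fx': 517.1764784712856, 'fy': 517.1764784712856, 'cx': 311.4764942215631, 'cy': 206.60968423254548, 'origin': array([  -55.68072756, -1426.02590025,   927.67454972]), 'attitude': array([-2.06642568,  0.02497829, -0.41785168])}
```

View pics/top0.png

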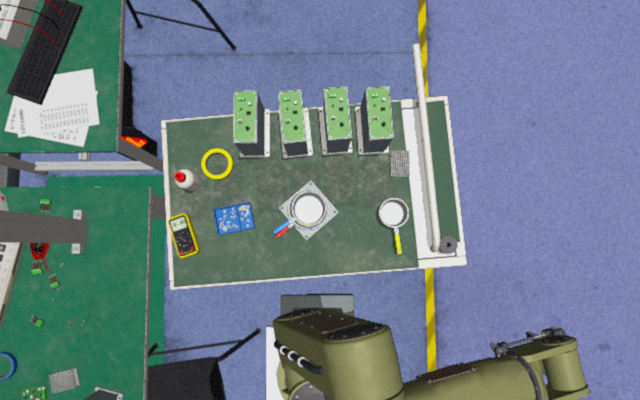

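View pics/side0.png

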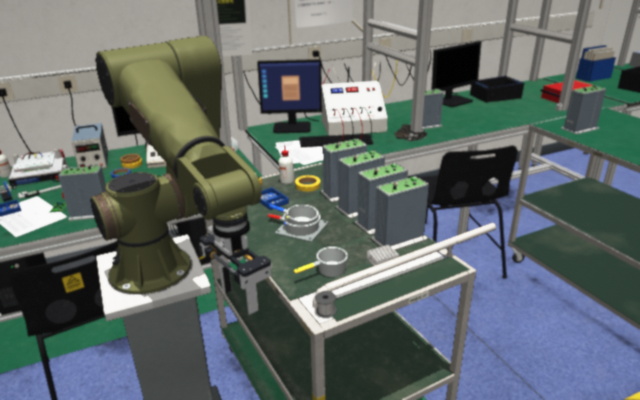

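The top view shows the nest at about (308,210) with its blue and red handles pointing lower-left. The small pan is at (393,213) with its yellow handle toward the robot, ending near (398,252). A pipe lies to its right. Next I'll measure these by colour.

```bash
cat > h.py <<'E'
import numpy as np,cv2
from scipy.spatial.transform import Rotation as R
from cell import manip,camera,get_calibration
def ray(c,u,v):
    u,v=np.atleast_1d(u).astype(float),np.atleast_1d(v).astype(float)
    d=np.stack([(u-c['cx'])/c['fx'],(v-c['cy'])/c['fy'],np.ones_like(u)],-1)
    return d@R.from_euler('xyz',c['attitude']).as_matrix().T
def onplane(c,u,v,z):
    d=ray(c,u,v);o=np.array(c['origin']);return o+d*((z-o[2])/d[:,2])[:,None]
def proj(c,P):
    q=(np.atleast_2d(P)-c['origin'])@R.from_euler('xyz',c['attitude']).as_matrix()
    return np.stack([q[:,0]/q[:,2]*c['fx']+c['cx'],q[:,1]/q[:,2]*c['fy']+c['cy']],-1)
def depthpts(c,d,m):
    v,u=np.nonzero(m&(d>0));return np.array(c['origin'])+ray(c,u,v)*d[v,u][:,None]
def hsv(p,lo,hi):
    h=cv2.cvtColor(p,cv2.COLOR_RGB2HSV);return cv2.inRange(h,np.array(lo),np.array(hi))>0
COL=dict(yellow=((22,130,90),(34,255,255)),blue=((98,130,60),(120,255,255)),red=((0,150,80),(8,255,255)))
def blobs(p,col,amin=15):
    m=hsv(p,*COL[col]).astype(np.uint8)
    n,l,s,ce=cv2.connectedComponentsWithStats(m)
    return [(l==i,s[i],ce[i]) for i in range(1,n) if s[i,4]>=amin]
def grab(n):
    c=get_calibration(n);p,d=camera(n);return p,d,c
E
python3 - <<'E'
from h import *
z=np.load('top0.npz',allow_pickle=True);p,d,c=z['p'],z['d'],z['c'].item()
for col in COL:
    for m,s,ce in blobs(p,col,8):
        if 160<ce[0]<460 and 90<ce[1]<290:
            P=depthpts(c,d,m);v,u=np.nonzero(m)
            Q=onplane(c,u,v,42);q=Q[:,:2].mean(0);e=np.linalg.svd(Q[:,:2]-q)[2][0]
            t=(Q[:,:2]-q)@e
            print(col,s,ce.round(),np.median(P,0).round(),q.round(),e.round(2),t.min().round(),t.max().round())
# nest & small: height map
P=(np.array(c['origin'])+ray(c,*[a.ravel() for a in np.meshgrid(range(640),range(400))])*d.ravel()[:,None]).reshape(400,640,3)
for n,(a,b,e,f) in dict(nest=(270,180,345,245),small=(370,190,415,260)).items():
    q=P[b:f,a:e].reshape(-1,3);k=q[q[:,2]>38];print(n,k.min(0),k.max(0))
print(P[240:280:10,210:400:40,2].round())
E
```

```text
yellow [201 148  32  32 402] [217. 164.] [672. 317.  22.] [670. 313.] [-0.78 -0.63] -52.0 51.0
yellow [169 213  31  45 336] [186. 237.] [433. 406.  28.] [437. 406.] [-0.96 -0.26] -76.0 62.0
yellow [394 234   8  20  93] [398. 243.] [ 413. -260.   44.] [ 412. -261.] [-0.99 -0.13] -30.0 31.0
blue [213 202  42  33 667] [233. 219.] [495. 263.   3.] [493. 258.] [0.05 1.  ] -68.0 66.0
blue [273 221  16  14  67] [281. 227.] [465. 105.  56.] [466. 107.] [-0.58  0.81] -28.0 30.0
red [174 172  11  10  44] [179. 176.] [615. 403. 132.] [630. 433.] [-0.54 -0.84] -16.0 17.0
red [276 227  13  11  41] [282. 232.] [450. 104.  24.] [450. 103.] [-0.59  0.81] -22.0 23.0
nest [408.51530566 -39.68645405  38.01890371] [ 589.6330714   130.51698458 1489.5597388 ]
small [ 382.22430998 -293.99625062   38.24223335] [ 555.11554111  -12.95579779 1489.5597388 ]
[[-3. -7. -1.  1. -9.]
 [-6. -0.  4. -1. -5.]
 [ 0. -1. -4.  0. -5.]
 [ 1. -5.  0. -2. -0.]]
```

```bash
python3 - <<'E'
from h import *
c=get_calibration('wrist');s=manip.read_state();print(c)
Rt=R.from_euler('xyz',s['eef_rot'])
print(Rt.inv().apply(c['origin']-s['eef_pos']),(Rt.inv()*R.from_euler('xyz',c['attitude'])).as_matrix().round(3))
E
```

```text
{'fx': 285.5345005790679, 'fy': 285.5345005790679, 'cx': 315.84044078547885, 'cy': 200.34233769298112, 'origin': array([ 228.83631905, -506.78715435,  384.32133764]), 'attitude': array([ 2.85010940e+00,  1.39682822e-03, -1.29726326e+00])}
[  83.81804021   -0.25263596 -179.37154359] [[ 0.001 -0.958 -0.287]
 [ 1.     0.001 -0.   ]
 [ 0.    -0.287  0.958]]
```

>>> jog_arm(plan=[0.028, 0.041, 0.02, 0, 0, 0, 0.056, 0.082, 0.04, 0, 0, 0, 0.084, 0.123, 0.06, 0, 0, 0, 0.112, 0.164, 0.08, 0, 0, 0, 0.14, 0.205, 0.1, 0, 0, 0, 0.168, 0.246, 0.12, 0, 0, 0, 0.196, 0.287, 0.14, 0, 0, 0, 0.224, 0.328, 0.14, 0, 0, 0, 0.252, 0.369, 0.14, 0, 0, 0, 0.28, 0.41, 0.14, 0, 0, 0, 0.28, 0.41, 0.14, 0, 0, 0, 0.28, 0.41, 0.14, 0, 0, 0])

```text
clock: 1.3
eef_pos: [429.1, -117.5, 345.0]
eef_rot: [-3.141, 0.001, 0.276]
wrist_force: [-0.4, -0.4, 0.4]
finger_gap: 93.9
finger_force: 0.0
```

```bash
python3 - <<'E'
from h import *
p,d,c=grab('wrist');np.savez("w1.npz",p=p,d=d,c=c)
cv2.imwrite("pics/w1.png",p[:,:,::-1])
for col in COL:
    for m,s,ce in blobs(p,col,8): print(col,s,ce.round(),np.median(depthpts(c,d,m),0).round())
E
```

```text
yellow [   0   19   38   92 1727] [16. 70.] [443. 394.  19.]
yellow [  0 100   4   3   9] [  2. 101.] [389. 404.  33.]
yellow [232 114   9   5  26] [236. 116.] [473.  26.  57.]
yellow [385 181  14  34 243] [391. 197.] [ 413. -258.   46.]
yellow [344 233  37  84 567] [362. 275.] [-224. -565. -851.]
yellow [319 347  20  38 249] [328. 365.] [-870. -566. -851.]
blue [  55   27   91   65 3669] [100.  59.] [497. 274.   4.]
blue [166  98  38  19 310] [185. 107.] [464. 106.  57.]
blue [236 122   9   4  25] [240. 123.] [462.  22.  36.]
red [ 6 95  7  6 23] [ 9. 98.] [399. 392.  34.]
red [179 107  27  18 198] [192. 115.] [451. 104.  26.]
```

View pics/w1.png

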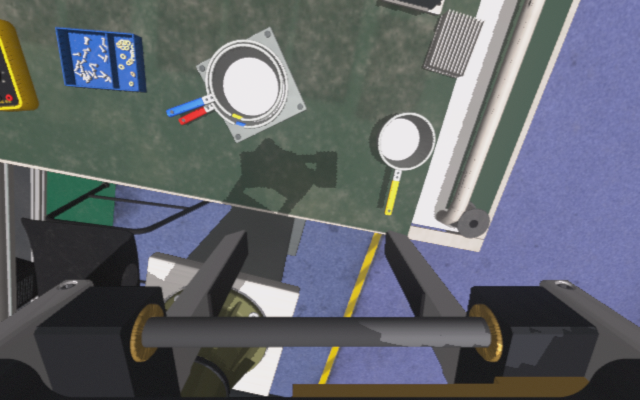

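```bash
cat >> h.py <<'E'
from scipy.optimize import least_squares
def fitc(P,r):
    P=P[:,:2];f=least_squares(lambda q:np.hypot(*(P-q).T)-r,P.mean(0),loss='soft_l1',f_scale=1.5);return f.x,np.abs(f.fun).mean(),len(P)
def line(c,m,z):
    v,u=np.nonzero(m);Q=onplane(c,u,v,z)[:,:2];q=Q.mean(0);e=np.linalg.svd(Q-q)[2][0];t=(Q-q)@e
    return q,e,t.min(),t.max()
def world(c,d):
    v,u=np.mgrid[0:400,0:640];P=np.array(c['origin'])+ray(c,u.ravel(),v.ravel())*d.ravel()[:,None]
    return P[(d.ravel()>0)]
E
python3 - <<'E'
from h import *
for f in('w1','top0'):
    z=np.load(f+'.npz',allow_pickle=True);p,d,c=z['p'],z['d'],z['c'].item()
    W=world(c,d)
    print(f,'table z',np.median(W[(abs(W[:,0]-400)<40)&(abs(W[:,1]+80)<60),2]))
    def band(q,lo,hi,r0,r1):
        r=np.hypot(*(W[:,:2]-q).T);return W[(W[:,2]>lo)&(W[:,2]<hi)&(r>r0)&(r<r1)]
    q=np.array([523,10.])
    for lo,hi,r,a,b in((42,50,62.5,55,72),(53,66,52.5,42,59)):
        g=q.copy()
        for _ in range(4):
            B=band(g,lo,hi,a,b); g,e,n=fitc(B,r)
        print('nest',r,g.round(1),e,n, np.linalg.lstsq(np.c_[B[:,:2]-g,np.ones(n)],B[:,2],rcond=None)[0])
    g=np.array([511,-248.])
    for _ in range(4): g,e,n=fitc(band(g,48,57,38,50),44.5)
    print('small',g.round(1),e,n)
    for col,z in(('red',26),('blue',54),('yellow',46)):
        for m,s,ce in blobs(p,col,30):
            a=line(c,m,z)
            if -300<a[0][1]<120 and a[0][0]>380 and s[4]>35: print(col,s[4],[np.round(x,2) for x in a],'ends',(a[0]+a[1]*a[2]).round(1),(a[0]+a[1]*a[3]).round(1))
    for col,z in(('blue',36),('yellow',50)):
        for m,s,ce in blobs(p,col,8):
            if s[4]<35: print('slot',col,onplane(c,ce[0],ce[1],z))
E
```

```text
w1 table z 453.9154530474133
nest 62.5 [521.7  22.3] 1.1409954057149827 762 [-7.67388027e-05 -2.22902291e-03  4.61380262e+01]
nest 52.5 [523.8  18.4] 1.3252320722249578 804 [-2.82818676e-03 -8.30845762e-03  6.05128231e+01]
small [ 508.5 -245.9] 1.08285950515191 499
red 198 [array([451.41, 104.8 ]), array([-0.65,  0.76]), np.float64(-22.8), np.float64(24.97)] ends [466.2  87.4] [435.2 123.8]
blue 310 [array([464.21, 106.53]), array([-0.56,  0.83]), np.float64(-29.37), np.float64(31.42)] ends [480.5  82.1] [446.8 132.7]
yellow 243 [array([ 413.06, -258.25]), array([-0.99, -0.12]), np.float64(-29.26), np.float64(32.22)] ends [ 442.1 -254.7] [ 381.1 -262.1]
slot blue [[462.06289857  22.49169337  36.        ]]
slot yellow [[393.45626055 386.85785172  50.        ]]
slot yellow [[472.88700372  27.4997124   50.        ]]
top0 table z -0.6221723409229298
nest 62.5 [524.1  22.3] 1.260609789879995 132 [-8.87426441e-03  4.22586667e-03  4.56414640e+01]
nest 52.5 [526.3  19.4] 1.405557904520584 132 [-1.61562714e-02  1.53826237e-02  6.00728651e+01]
small [ 510.7 -246.8] 1.0837099752132144 103
red 41 [array([450.48, 103.84]), array([-0.59,  0.81]), np.float64(-22.43), np.float64(23.44)] ends [463.7  85.7] [436.7 122.8]
blue 67 [array([465.17, 106.25]), array([-0.58,  0.81]), np.float64(-27.72), np.float64(29.68)] ends [481.2  83.7] [448.  130.4]
yellow 93 [array([ 412.  , -260.05]), array([-0.99, -0.13]), np.float64(-29.52), np.float64(30.7)] ends [ 441.3 -256.3] [ 381.5 -263.9]
```

The wrist view shows the nest centred at about (248,85). The painted slot edges are at (240,123) for blue and (236,116) for yellow. The small pan is at (405,140) with its yellow handle ending at (390,213). From both views:

| Item | Position (mm) | Handle or slot direction |
|---|---|---|
| Large pan | (522.5, 22.3) | slot at 180° |
| Middle pan handle | – | 124° |
| Small pan | about (510, -246) | 187° |

I'll straddle the blue handle next.

>>> jog_arm(plan=[0.003, 0.018, -0.019, 0, 0, 8.3, 0.005, 0.035, -0.038, 0, 0, 16.6, 0.008, 0.053, -0.057, 0, 0, 24.9, 0.011, 0.071, -0.075, 0, 0, 33.3, 0.013, 0.088, -0.094, 0, 0, 41.6, 0.016, 0.106, -0.113, 0, 0, 49.9, 0.018, 0.124, -0.132, 0, 0, 58.2, 0.021, 0.142, -0.151, 0, 0, 66.6, 0.024, 0.159, -0.17, 0, 0, 74.9, 0.026, 0.177, -0.188, 0, 0, 83.2, 0.029, 0.195, -0.207, 0, 0, 91.5, 0.032, 0.212, -0.226, 0, 0, 99.9, 0.034, 0.23, -0.245, 0, 0, 108.2, 0.034, 0.23, -0.245, 0, 0, 108.2, 0.034, 0.23, -0.245, 0, 0, 108.2, 0.034, 0.23, -0.245, 0, 0, 108.2], claw=0.04)

```text
clock: 2.95
eef_pos: [462.6, 109.3, 101.4]
eef_rot: [3.141, 0.001, 2.157]
wrist_force: [-0.1, -0.3, 0.8]
finger_gap: 39.5
finger_force: 0.0
```

```bash
python3 - <<'E'
from h import *
p,d,c=grab('wrist');s=manip.read_state();print(s['eef_pos'],s['eef_rot'],s['joints'])
for m,b,ce in blobs(p,'blue',100):
    a=line(c,m,55);print(b,[np.round(x,2) for x in a]);
cv2.imwrite("pics/w2.png",p[:,:,::-1])
E
```

```text
[462.67212399 109.40669138 101.48808086] [3.14020324e+00 7.53879853e-04 2.15769102e+00] [ 1.55201851e-01  2.54532254e-01  1.84106084e+00 -1.19560384e-04
  1.04442219e+00 -4.31633378e-01]
[  372     0   163   167 11419] [array([482.98, 257.64]), array([-0.13, -0.99]), np.float64(-57.58), np.float64(65.78)]
[309 189  15  66 811] [array([464.17, 107.26]), array([ 0.56, -0.83]), np.float64(-28.98), np.float64(29.75)]
```

View pics/w2.png

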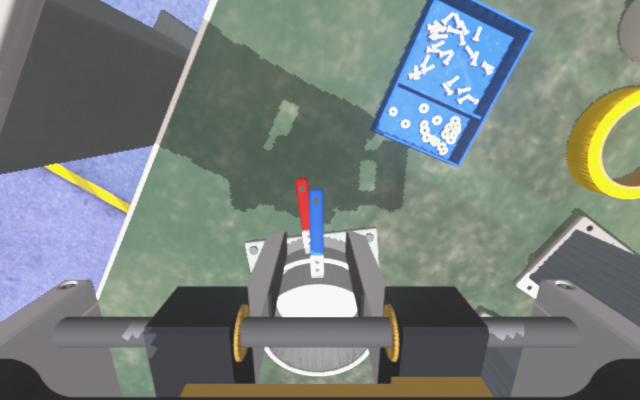

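The blue handle (316,190–255) is centred between the fingers. I'll descend, close to a loose straddle and push round the arc.

>>> jog_arm(plan=[0, 0, -0.025, 0, 0, 0, 0, 0, -0.05, 0, 0, 0, 0, 0, -0.067, 0, 0, 0, 0, 0, -0.067, 0, 0, 0, 0, 0, -0.067, 0, 0, 0])

```text
clock: 3.5
eef_pos: [462.7, 110.0, 34.4]
eef_rot: [3.141, 0.0, 2.16]
wrist_force: [0.3, -0.2, -0.2]
finger_gap: 40.0
finger_force: 0.0
```

>>> jog_arm(plan=[0, 0, 0, 0, 0, 0, 0, 0, 0, 0, 0, 0, 0, 0, 0, 0, 0, 0, -0.005, -0.0035, 0, 0, 0, 4, -0.011, -0.008, 0, 0, 0, 8, -0.016, -0.0135, 0, 0, 0, 12, -0.021, -0.019, 0, 0, 0, 16, -0.026, -0.0245, 0, 0, 0, 20, -0.03, -0.031, 0, 0, 0, 24, -0.0335, -0.037, 0, 0, 0, 28, -0.037, -0.044, 0, 0, 0, 32, -0.0395, -0.0505, 0, 0, 0, 36, -0.042, -0.058, 0, 0, 0, 40, -0.0435, -0.065, 0, 0, 0, 44, -0.0435, -0.065, 0, 0, 0, 44, -0.0435, -0.065, 0, 0, 0, 44], claw=0.018, force=10)

```text
clock: 5.1
eef_pos: [418.9, 45.4, 33.7]
eef_rot: [3.141, 0.0, 2.927]
wrist_force: [-0.2, -0.1, 0.6]
finger_gap: 17.8
finger_force: 0.0
```

```bash
cat > mid.py <<'E'
from h import *
import sys
p,d,c=grab('wrist');s=manip.read_state();print(s['eef_pos'].round(1),s['eef_rot'].round(3),s['wrist_force'].round(1),s['finger_gap'])
for m,b,ce in blobs(p,'blue',100):
    P=depthpts(c,d,m); k=np.median(P,0)
    if abs(k[1]-30)<90:
        a=line(c,m,k[2]);print(b,k.round(1),[np.round(x,2) for x in a],'ang',np.degrees(np.arctan2(a[1][1],a[1][0])))
        print('z vs x slope',np.polyfit((P[:,:2]-a[0])@a[1],P[:,2],1))
if len(sys.argv)>1: cv2.imwrite(f"pics/{sys.argv[1]}.png",p[:,:,::-1])
E
python3 mid.py
```

```text
[418.9  45.6  33.6] [3.142 0.    2.927] [ 0.2 -0.1 -0.6] 17.90973560214848
[ 297  216   35   91 1579] [419.4  46.3  57. ] [array([419.93,  46.2 ]), array([ 0.95, -0.32]), np.float64(-28.9), np.float64(33.52)] ang -18.659016799555737
z vs x slope [-0.11147339 56.39642279]
```

>>> jog_arm(plan=[-0.0005, -0.002, 0, 0, 0, 1, -0.001, -0.0045, 0, 0, 0, 2, -0.001, -0.0065, 0, 0, 0, 3, -0.0015, -0.0085, 0, 0, 0, 4, -0.0015, -0.0105, 0, 0, 0, 5, -0.002, -0.0125, 0, 0, 0, 6, -0.002, -0.0145, 0, 0, 0, 7, -0.002, -0.0145, 0, 0, 0, 7, -0.002, -0.0145, 0, 0, 0, 7])

```text
clock: 6.05
eef_pos: [416.7, 30.8, 33.5]
eef_rot: [-3.142, 0.0, 3.051]
wrist_force: [-0.1, 0.6, -0.6]
finger_gap: 18.1
finger_force: 0.0
```

```bash
python3 mid.py w3
```

```text
[416.7  30.8  33.5] [-3.142  0.     3.051] [-0.4  0.3 -0.1] 18.28502709057257
[ 298  215   36   90 1591] [416.5  32.9  56.5] [array([417.07,  32.83]), array([ 0.98, -0.2 ]), np.float64(-29.07), np.float64(32.99)] ang -11.421366172414643
z vs x slope [-0.10378336 55.87137792]
```

View pics/w3.png

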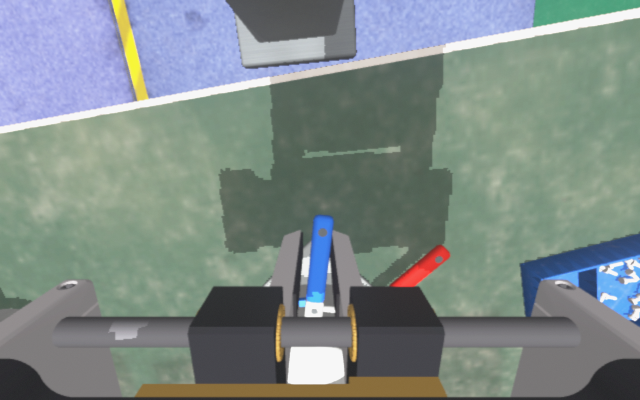

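The blue handle (322,220–290) is nearly over the slot, and only the slot's left blue edge at (305,300) is still showing. I'll push a few millimetres more.

>>> jog_arm(plan=[0, -0.0015, 0, 0, 0, 0.7, 0, -0.003, 0, 0, 0, 1.4, 0, -0.004, 0, 0, 0, 2, 0, -0.004, 0, 0, 0, 2, 0, -0.004, 0, 0, 0, 2])

```text
clock: 6.6
eef_pos: [416.7, 26.8, 33.5]
eef_rot: [-3.142, 0.0, 3.086]
wrist_force: [-0.5, -0.2, -0.4]
finger_gap: 18.4
finger_force: 0.0
```

```bash
python3 mid.py
```

```text
[416.7  26.8  33.4] [-3.142  0.     3.086] [ 0.1 -0.4 -0.7] 18.214127531098864
[ 307  203   23   87 1464] [413.4  28.3  45.9] [array([413.73,  28.41]), array([ 0.99, -0.12]), np.float64(-29.51), np.float64(31.21)] ang -6.800057994480558
z vs x slope [3.79356090e-04 4.55040613e+01]
```

The handle has dropped: its top is at 45.9 mm and level. I'll release it, rise, and go over to the small pan.

>>> jog_arm(plan=[0, 0, 0, 0, 0, 0, 0, 0, 0, 0, 0, 0, 0, 0, 0.03, 0, 0, 0, 0, 0, 0.08, 0, 0, 0, 0, -0.014, 0.13, 0, 0, -8.5, 0, -0.028, 0.166, 0, 0, -17, 0, -0.043, 0.166, 0, 0, -25.5, 0, -0.057, 0.166, 0, 0, -34, 0, -0.071, 0.166, 0, 0, -42.5, 0, -0.085, 0.166, 0, 0, -51, 0, -0.099, 0.166, 0, 0, -59.5, 0, -0.114, 0.166, 0, 0, -68, 0.001, -0.128, 0.166, 0, 0, -76.5, 0.002, -0.142, 0.166, 0, 0, -85, 0.003, -0.156, 0.166, 0, 0, -93.5], claw=0.03)

```text
clock: 8.15
eef_pos: [419.7, -129.7, 199.4]
eef_rot: [-3.142, -0.0, 1.448]
wrist_force: [-0.2, 0.1, -0.5]
finger_gap: 30.3
finger_force: 0.0
```

>>> jog_arm(plan=[0.001, -0.014, 0, 0, 0, -8.5, 0.002, -0.028, 0, 0, 0, -17, 0.003, -0.043, 0, 0, 0, -25.5, 0.004, -0.057, 0, 0, 0, -34, 0.005, -0.071, 0, 0, 0, -42.5, 0.006, -0.085, 0, 0, 0, -51, 0.007, -0.099, 0, 0, 0, -59.5, 0.008, -0.114, 0, 0, 0, -68, 0.008, -0.128, 0, 0, 0, -76, 0.008, -0.128, 0, 0, 0, -76, 0.008, -0.128, 0, 0, 0, -76, 0.008, -0.128, 0, 0, 0, -76], claw=0.04)

```text
clock: 9.35
eef_pos: [427.7, -256.6, 199.4]
eef_rot: [-3.141, 0.0, 0.132]
wrist_force: [-0.2, -0.2, 0.1]
finger_gap: 39.6
finger_force: 0.0
```

```bash
cat > nest.py <<'E'
from h import *
import sys
p,d,c=grab('wrist');s=manip.read_state();print(s['eef_pos'].round(1),s['eef_rot'].round(3),s['joints'].round(2))
for col in('yellow','blue','red'):
  for m,b,ce in blobs(p,col,15):
    P=depthpts(c,d,m);k=np.median(P,0)
    if k[0]>370 and -300<k[1]<150 and k[2]>15:
        a=line(c,m,k[2]);print(col,b,k.round(1),[np.round(x,2) for x in a],'ends',(a[0]+a[1]*a[2]).round(1),(a[0]+a[1]*a[3]).round(1))
W=world(c,d)
for n,g,lo,hi,r,a,b in(('L',(522,22),43,49,62.5,57,70),('M',(519,17),56,64,52.5,46,58),('S',(509,-246),48,56,44.5,38,50)):
    g=np.array(g,float)
    for _ in range(4):
        rr=np.hypot(*(W[:,:2]-g).T);B=W[(W[:,2]>lo)&(W[:,2]<hi)&(rr>a)&(rr<b)]
        if len(B)<20: break
        g,e,_n=fitc(B,r)
    if len(B)>=20: print(n,g.round(1),e.round(2),len(B),'z',np.median(B[:,2]),'slope',np.linalg.lstsq(np.c_[B[:,:2]-g,np.ones(len(B))],B[:,2],rcond=None)[0].round(3))
if len(sys.argv)>1: cv2.imwrite(f"pics/{sys.argv[1]}.png",p[:,:,::-1])
E
python3 nest.py w4
```

```text
[ 427.7 -256.6  199.5] [-3.142 -0.     0.131] [-0.61  0.19  1.67  0.    1.28  0.83]
yellow [104 110  12  10  61] [481.2 -19.3  50.5] [array([481.06, -19.59]), array([-0.63,  0.78]), np.float64(-7.87), np.float64(7.63)] ends [486.  -25.7] [476.2 -13.7]
yellow [312 176  10  49 468] [ 413.5 -258.8   46.1] [array([ 413.19, -258.94]), array([-0.99, -0.13]), np.float64(-28.78), np.float64(32.22)] ends [ 441.7 -255.3] [ 381.2 -263. ]
blue [ 70 141  14  50 597] [417.7  25.8  45.8] [array([417.24,  25.79]), array([-0.99,  0.13]), np.float64(-28.28), np.float64(31.44)] ends [445.3  22.2] [386.   29.7]
red [  3 112  37  29 418] [451.5 103.4  25.9] [array([451.13, 103.28]), array([-0.64,  0.77]), np.float64(-24.7), np.float64(25.45)] ends [467.   84.3] [434.8 122.8]
L [521.7  22.3] 1.45 1863 z 46.295093346601845 slope [-3.0000e-03  1.0000e-03  4.6226e+01]
M [519.1  14.4] 1.07 1860 z 60.18826153153458 slope [ 1.0000e-03 -7.0000e-03  5.9974e+01]
S [ 508.7 -246.7] 1.15 1105 z 52.40137406940079 slope [-1.0000e-03  1.0000e-03  5.2287e+01]
```

View pics/w4.png

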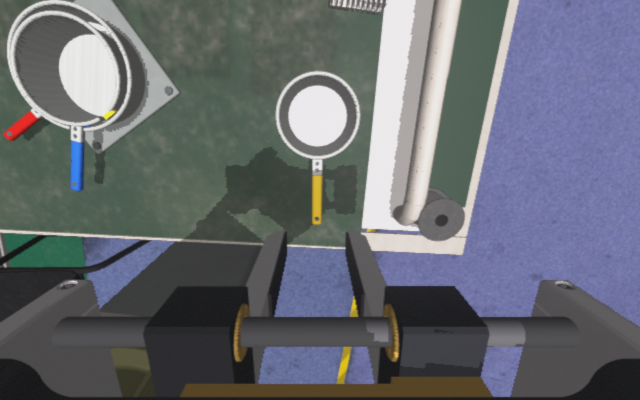

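The small pan is at (317,115) with its handle at (317,175–224), centred between the fingers. The nest at upper left shows the blue handle seated and the yellow slot at (109,115). The pipe and reel are on the right, so I'll check their height against the gripper body.

```bash
python3 - <<'E'
from h import *
p,d,c=grab('wrist')
for v in(30,80,130,180,210):
    for u in(375,400,420,440): 
        if d[v,u]>0: print((u,v),(np.array(c['origin'])+ray(c,u,v)[0]*d[v,u]).round(),end=' ')
    print()
E
```

```text
(375, 30) [ 614. -302.    0.] (400, 30) [ 620. -332.   -7.] (420, 30) [ 622. -355.   -4.] (440, 30) [ 607. -358.   57.] 
(375, 80) [ 561. -312.   -0.] (400, 80) [ 566. -344.   -6.] (420, 80) [ 569. -369.   -7.] (440, 80) [ 562. -369.   58.] 
(375, 130) [ 502. -324.   -4.] (400, 130) [ 506. -356.   -4.] (420, 130) [ 510. -362.   53.] (440, 130) [ 513. -406.    0.] 
(375, 180) [ 436. -337.   -4.] (400, 180) [ 441. -371.   -4.] (420, 180) [ 455. -374.   56.] (440, 180) [ 449. -422.    2.] 
(375, 210) [ 394. -345.   -4.] (400, 210) [ 408. -368.   30.] (420, 210) [ 417. -385.   50.] (440, 210) [ 420. -410.   49.]
```

>>> jog_arm(plan=[0.002, 0, -0.04, 0, 0, 0, 0.002, 0, -0.08, 0, 0, 0, 0.002, 0, -0.12, 0, 0, 0, 0.002, 0, -0.15, 0, 0, 0, 0.002, 0, -0.176, 0, 0, 0, 0.002, 0, -0.176, 0, 0, 0, 0.002, 0, -0.176, 0, 0, 0])

```text
clock: 10.15
eef_pos: [430.0, -257.0, 24.2]
eef_rot: [-3.142, -0.0, 0.129]
wrist_force: [1.0, 0.6, 0.5]
finger_gap: 40.1
finger_force: 0.0
```

>>> jog_arm(plan=[0, 0, 0, 0, 0, 0, 0, 0, 0, 0, 0, 0, 0, 0, 0, 0, 0, 0, 0, 0, 0, 0, 0, 0, 0, 0, 0, 0, 0, 0, 0, 0, 0, 0, 0, 0], claw=0.0, force=60)

```text
clock: 10.75
eef_pos: [429.7, -257.3, 23.7]
eef_rot: [3.141, -0.0, 0.128]
wrist_force: [-2.5, -1.2, 4.5]
finger_gap: 11.1
finger_force: 60.0
```

>>> jog_arm(plan=[0, 0, 0.02, 0, 0, 0, 0, 0, 0.04, 0, 0, 0, 0, 0, 0.07, 0, 0, 0, 0, 0, 0.1, 0, 0, 0, 0, 0, 0.1, 0, 0, 0, 0, 0, 0.1, 0, 0, 0])

```text
clock: 11.35
eef_pos: [429.5, -257.0, 123.1]
eef_rot: [-3.142, 0.0, 0.128]
wrist_force: [0.2, -0.3, -2.0]
finger_gap: 11.1
finger_force: 60.0
```

```bash
cat > small.py <<'E'
from h import *
import sys
p,d,c=grab('wrist');s=manip.read_state();t=s['eef_pos'];print(t.round(1),s['eef_rot'].round(3),s['wrist_force'].round(1),s['finger_gap'])
W=world(c,d);T=R.from_euler('xyz',s['eef_rot'])
L=T.inv().apply(W-t)  # tool frame
# rim: expect centre at tool x=+80, z about -19-10..; 
g=np.array([80.,0])
for _ in range(5):
    r=np.hypot(*(L[:,:2]-g).T);B=L[(r>38)&(r<50)&(L[:,2]<-12)&(L[:,2]>-50)];g,e,n=fitc(B,44.5)
co=np.linalg.lstsq(np.c_[B[:,:2]-g,np.ones(n)],B[:,2],rcond=None)[0]
print('rim centre tool',g.round(1),e.round(2),n,'z,slope',co.round(3),'deg',np.degrees(co[:2]).round(1))
for m,b,ce in blobs(p,'yellow',100):
    P=T.inv().apply(depthpts(c,d,m)-t);k=np.median(P,0)
    if abs(k[0])<60 and abs(k[1])<20: print('handle tool',k.round(1),np.polyfit(P[:,0],P[:,2],1).round(3),np.polyfit(P[:,0],P[:,1],1).round(3),P[:,0].min())
if len(sys.argv)>1: cv2.imwrite(f"pics/{sys.argv[1]}.png",p[:,:,::-1])
E
python3 small.py w5
```

```text
[ 429.2 -256.8  122.4] [-3.141e+00  1.000e-03  1.280e-01] [-0.6  0.7 -1.9] 11.100779844667649
rim centre tool [79.7 -0.2] 1.89 9563 z,slope [ 6.0000e-03  1.0000e-03 -2.3441e+01] deg [0.3 0.1]
handle tool [-10.7   0.1 -23.1] [ 9.0000e-03 -2.2991e+01] [-0.004  0.035] -43.08704622283967
```

View pics/w5.png

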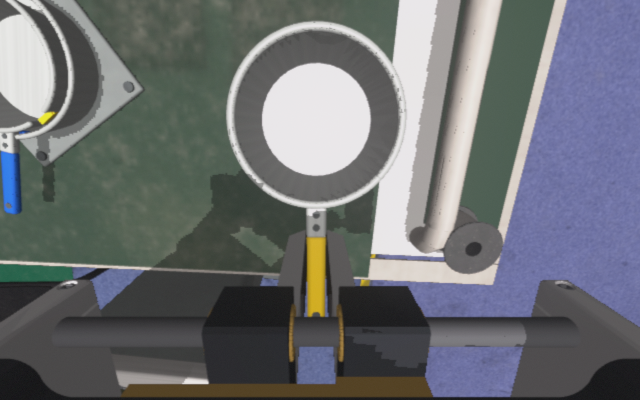

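The small pan is held level (slope about 0.3°) with its centre 79.7 mm ahead of the tool, at (316,117). Next I'll carry it over the middle pan.

>>> jog_arm(plan=[0.003, 0.022, 0, 0, 0, 3.5, 0.006, 0.0435, 0, 0, 0, 7, 0.009, 0.065, 0, 0, 0, 10.6, 0.0125, 0.087, 0, 0, 0, 14.1, 0.0155, 0.109, 0, 0, 0, 17.6, 0.0185, 0.1305, 0, 0, 0, 21.2, 0.0215, 0.152, 0, 0, 0, 24.7, 0.025, 0.174, 0, 0, 0, 28.2, 0.028, 0.196, 0, 0, 0, 31.8, 0.031, 0.2175, 0, 0, 0, 35.3, 0.031, 0.2175, 0, 0, 0, 35.3, 0.031, 0.2175, 0, 0, 0, 35.3])

```text
clock: 12.6
eef_pos: [460.2, -39.6, 122.4]
eef_rot: [-3.14, 0.001, 0.744]
wrist_force: [0.6, -1.4, -2.4]
finger_gap: 11.1
finger_force: 60.0
```

```bash
python3 small.py w6; python3 - <<'E'
from h import *
p,d,c=grab('wrist')
for col in('yellow','blue'):
  for m,b,ce in blobs(p,col,15):
    P=depthpts(c,d,m);k=np.median(P,0)
    if k[0]>370 and -100<k[1]<80: a=line(c,m,k[2]);print(col,b,k.round(1),[np.round(x,2) for x in a])
E
```

```text
[460.2 -40.  122.6] [-3.14e+00  1.00e-03  7.43e-01] [-0.2 -0.5 -1.2] 11.272800165430867
rim centre tool [79.9 -0.9] 1.84 9270 z,slope [ 7.0000e-03  0.0000e+00 -2.2791e+01] deg [0.4 0. ]
handle tool [-11.4  -0.6 -22.1] [ -0.223 -24.211] [-0.008 -0.77 ] -116.91539730648834
yellow [ 306  237   20   80 1456] [451.5 -47.5 144.9] [array([451.01, -48.  ]), array([-0.74, -0.67]), np.float64(-26.3), np.float64(29.91)]
blue [206 173  47  44 660] [414.9  28.3  46. ] [array([414.55,  28.37]), array([-0.99,  0.12]), np.float64(-25.28), np.float64(27.48)]
```

View pics/w6.png

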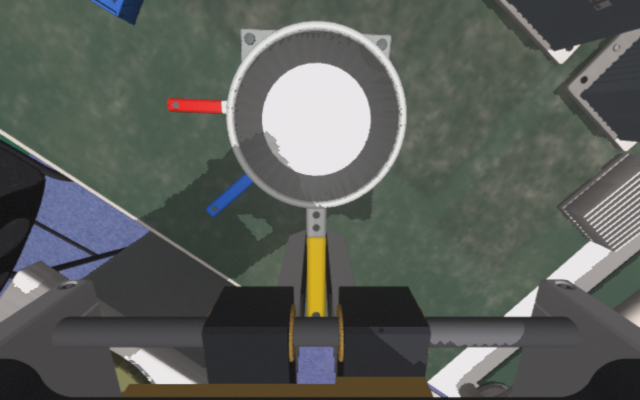

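The view shows the small pan (316,117) over the nest, with the blue handle still at (230,195) and the red one at (195,105). I'll lower it part way first.

>>> jog_arm(plan=[0, 0, -0.02, 0, 0, 0, 0, 0, -0.04, 0, 0, 0, 0, 0, -0.05, 0, 0, 0, 0, 0, -0.06, 0, 0, 0, 0, 0, -0.065, 0, 0, 0, 0, 0, -0.07, 0, 0, 0, 0, 0, -0.073, 0, 0, 0, 0, 0, -0.073, 0, 0, 0])

```text
clock: 13.5
eef_pos: [460.7, -39.6, 50.4]
eef_rot: [-3.142, 0.0, 0.744]
wrist_force: [-0.5, -0.5, -2.3]
finger_gap: 10.8
finger_force: 60.0
```

>>> jog_arm(plan=[0, 0, -0.003, 0, 0, 0, 0, 0, -0.006, 0, 0, 0, 0, 0, -0.008, 0, 0, 0, 0, 0, -0.01, 0, 0, 0, 0, 0, -0.01, 0, 0, 0])

```text
clock: 14.0
eef_pos: [460.5, -39.6, 40.2]
eef_rot: [-3.141, 0.0, 0.744]
wrist_force: [-0.2, 0.2, -2.6]
finger_gap: 11.0
finger_force: 60.0
```

The handle underside is at about 54.5 mm, below the 60 mm rim, and there is no contact force, so it is in the slot. I'll lower the last 2 mm and release.

>>> jog_arm(plan=[0, 0, -0.001, 0, 0, 0, 0, 0, -0.002, 0, 0, 0, 0, 0, -0.002, 0, 0, 0])

```text
clock: 14.3
eef_pos: [460.7, -39.7, 38.4]
eef_rot: [3.142, -0.0, 0.744]
wrist_force: [-0.7, -0.3, -1.4]
finger_gap: 11.3
finger_force: 60.0
```

>>> jog_arm(plan=[0, 0, 0, 0, 0, 0, 0, 0, 0, 0, 0, 0, 0, 0, 0, 0, 0, 0, 0, 0, 0, 0, 0, 0, 0, 0, 0.03, 0, 0, 0, 0, 0, 0.08, 0, 0, 0, 0, 0, 0.13, 0, 0, 0, 0, 0, 0.18, 0, 0, 0, -0.03, -0.03, 0.2, 0, 0, 0, -0.06, -0.06, 0.2, 0, 0, 0, -0.06, -0.06, 0.2, 0, 0, 0, -0.06, -0.06, 0.2, 0, 0, 0], claw=0.03)

```text
clock: 15.5
eef_pos: [400.6, -100.0, 238.7]
eef_rot: [3.141, -0.0, 0.742]
wrist_force: [0.5, -0.3, 0.3]
finger_gap: 30.1
finger_force: 0.0
```

```bash
python3 nest.py w7; python3 - <<'E'
from h import *
p,d,c=grab('wrist');W=world(c,d);g=np.array([519,14.])
for _ in range(4):
    r=np.hypot(*(W[:,:2]-g).T);B=W[(r>38)&(r<49)&(W[:,2]>62)&(W[:,2]<72)];g,e,n=fitc(B,44.5)
print('S',g,e,n,np.median(B[:,2]),np.linalg.lstsq(np.c_[B[:,:2]-g,np.ones(n)],B[:,2],rcond=None)[0].round(3))
E
```

```text
[400.9 -99.5 238.5] [ 3.142 -0.     0.744] [-0.33 -0.04  1.83  0.    1.35  0.5 ]
yellow [308 103  10  53 510] [447.9 -50.4  60.1] [array([447.76, -50.65]), array([-0.74, -0.67]), np.float64(-29.32), np.float64(32.26)] ends [469.4 -30.9] [423.9 -72.4]
blue [229  84  40  39 475] [416.8  27.4  46. ] [array([416.46,  27.52]), array([-0.99,  0.12]), np.float64(-28.41), np.float64(30.34)] ends [444.7  24. ] [386.3  31.2]
red [201  31  40  12 409] [451.7 104.3  25.9] [array([451.46, 104.49]), array([ 0.65, -0.76]), np.float64(-24.95), np.float64(23.16)] ends [435.2 123.4] [466.6  87. ]
L [521.6  22.1] 1.37 946 z 46.288601176535735 slope [-2.0000e-03 -2.0000e-03  4.6201e+01]
M [518.9  15.4] 1.35 1059 z 60.35248843149731 slope [-5.0000e-03 -4.0000e-03  6.0144e+01]
S [518.31838781  14.51211467] 1.143818287125342 968 66.5342300176483 [-5.000e-03 -8.000e-03  6.633e+01]
```

View pics/w7.png

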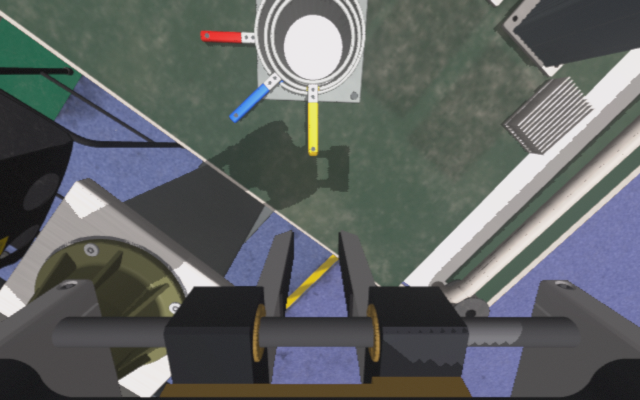

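The handles are fanned: red at (230,37), blue at (255,98) and yellow at (313,125). The small rim is at 66.3 mm (66 expected), its handle top at 60.1 mm (60 expected), and both pans are level to within 0.01 rad. The arm is clear, so I'm handing in.

```bash
python3 -c "
from cell import manip
print(manip.sign_off())"
```

```text
the job is handed in; nothing more can be done
None
```

The job is handed in: by my last camera measurements both pans sat flat with their handles down in the rim slots and the arm was clear; sign-off gave no verdict.

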